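# Shut the dish keeper and turn the serving carrier to the guest

### The job

Swing the red keeper bar of the wooden serving carrier down until it snaps fully shut in its catch, so that the dish cannot slide out. Then lift the carrier by its bow handle clear of the cork mat (at least 5 cm) and, once it is up, turn it level and gently a quarter turn above the mat, so that its keeper side faces the side where the white striped mug stands, squarely along the mat's edges, with the loose cherry tomato staying in the middle of the dish throughout. Finish still holding the carrier there, level and still; leave the two mugs where they are.

Things in the scene. Friction and masses are not known exactly. Their poses are not given: they have to be found in the camera images.
- keeper (a joint): angle of the red keeper bar, rad: 0 = shut (level across the carrier's open front, under the catch), grows as its free end swings up; starts at 0.6 to 1.1. It stays where it is left; over the last 8 mm of its end's travel a spring catch must be overcome: up to about 4 N straight down on its end. Rigid stop at 0.
- keeper_end (a point): point on the axis of the round keeper bar (10 mm thick), 12 mm short of its free end: press here from above. At bar angle q it is at [-0.077, 0.082 - 0.140 cos q, 0.028 + 0.140 sin q] in the carrier's frame; the hinge axis is at y 0.082, z 0.028, along the carrier's x. A steel catch post, 38 mm high, stands just past the end at y = -0.081 to -0.091.
- grip (a point): middle of the carrier's bow handle, 122 mm above the carrier's origin: a level wooden bar 16 mm thick (carrier's x), 24 mm high, 184 mm long (carrier's y); free space below it down to the dish and tomato, 50 mm up. Grasp from above, closing along the carrier's x. Carrier, dish and tomato weigh about 0.65 kg and hang evenly below.
- carrier: loose wooden carrier, base 172 x 186 mm (x, y), rails 29 mm high at back and both sides, open at the front, its own -x side, which bears the red keeper bar. Origin: middle of the underside; x from front to back, y to the left (the keeper's hinge end), z up. Posts at y = +-0.087 bear the bow handle. It starts on the mat's middle with the mat's yaw.
- carrier_front (a point): middle of the carrier's keeper side, 77 mm from its origin along -x, 28 mm up
- mat: square cork mat 220 x 220 mm, 4 mm thick, fixed on the worktop; origin in the middle of its underside, on the worktop; x and y along its edges. The carrier starts on its middle, and ends turned a quarter turn from it.
- dish_middle (a point): lowest point of the inside of the loose shallow blue dish that lies in the carrier (134 mm wide, 19 mm high); slopes of 7 degrees within 30 mm of the middle, 15 degrees outside. 14 mm above the carrier's underside.
- tomato_centre (a point): centre of the loose red cherry tomato, a ball of 30 mm that rests in the middle of the dish and rolls freely
- purple_mug: plain purple mug, 80 x 110 x 89 mm with its handle, origin in the middle of its underside; on the other side of the mat from the striped mug, to be left alone
- striped_mug: white mug with coloured stripes, the only one, 93 x 127 x 96 mm with its handle, origin in the middle of its underside; it stands to the left or to the right of the mat, a purple mug on the other side
Mind the look-alikes: they are no part of the job. What is shaped like the striped_mug but orange or yellow is not meant.

How it is judged:
On the way, in this order (a step that is already met when the one before it is completed fails the run):
1. the keeper bar is snapped shut while the carrier stands on the mat (value of joint keeper below 0.04 rad and z of carrier in the frame of mat below 0.012 m), for 0.2 s.
2. the carrier is lifted clear of the mat, not yet turned, the tomato in the dish's middle (z of carrier in the frame of mat above 0.03 m and angle between the x axis of carrier and the x axis of mat, either way round below 0.5 rad and horizontal distance between tomato_centre and dish_middle below 0.025 m).
At the end, for the whole second after the job is handed in: Held still by the fingers at least 45 mm above the worktop, within 70 mm of over its middle, level to 0.1 rad, keeper shut to 0.04 rad, keeper side to the striped mug's side, square to the mat to 0.14 rad; dish in its place, tomato within 15 mm of the dish's middle (value of joint keeper below 0.04 rad and z of carrier in the frame of mat above 0.045 m and horizontal distance between carrier and mat below 0.07 m and angle between carrier's own z axis and vertical below 0.1 rad and angle between the x axis of carrier and the y axis of mat, either way round below 0.14 rad and ((world y of striped_mug above 0 m and y of carrier_front in the frame of mat above 0 m) or (world y of striped_mug below -0.3 m and y of carrier_front in the frame of mat below 0 m)) and horizontal distance between tomato_centre and dish_middle below 0.015 m and horizontal distance between dish_middle and carrier below 0.015 m and distance between tomato_centre and dish_middle below 0.03 m and contact force between the fingers and carrier above 2 N and contact force between mat and carrier below 0.1 N and linear speed of carrier below 0.02 m/s); the arm keeps its last pose, push and grip.
It fails at once if the tomato rolls more than 35 mm from the middle of the dish (distance between tomato_centre and dish_middle above 0.038 m).
It fails at once if the carrier is tipped more than 0.2 rad (angle between carrier's own z axis and vertical above 0.2 rad).
It fails at once if a mug is pushed more than 25 mm (distance of any of purple_mug, striped_mug from where it was at the start of the episode above 0.025 m).
It also fails if it takes over 58 s, if anything falls off the work surface, if the arm or the gripper's body presses on something with over 40 N, if the wrist force passes 120 N, or if a joint passes its speed limit or range.

### The arm

A 6-joint arm with a two-finger parallel gripper is mounted at the origin on a cart in front of the work surface, level with it; the furniture and walls round the work are solid. World frame = base frame: x ahead of the robot, y to its left, z up, the work surface at z = 0. Lengths are in m, angles in rad, forces in N, time in s.
With the tool pointing down it reaches from about 0.35 to 0.775 m from the base axis. Payload 7.3 kg.
Tool frame: the origin (TCP) lies at the very end of the fingers, on their centre line; the grasp point (between the pads) lies 19 mm behind it (pinch_z is the distance from the TCP to the grasp point, in m); z points along the fingers, y is the line along which they close (so a half turn about z gives the same grasp; the last joint's range is limited). The gripper opens to 92 mm and grips with 3 to 60 N. Pads are 19 mm wide; open, the fingers measure 130 mm over their backs; the gripper's body (75 mm by 190 mm) begins 47 mm behind the grasp point.
Start: joints at [-1.38, 0.342, 1.524, -0, 1.275, -0.146], TCP at [0.174, -0.496, 0.227] pointing down, gripper open.
Joint ranges: [-2.53, 2.53], [-0.77, 2.02], [0.04, 2.7], [-1, 4.14], [0.28, 2.66], [-3.11, 3.11]. Speed limits (rad/s): [2.57, 2.57, 3.14, 3.14, 3.14, 3.14].

### API

Orientations are given as [roll, pitch, yaw] about the fixed x, y, z axes, in that order (R = Rz(yaw) Ry(pitch) Rx(roll)).
In Python, from cell import * gives the robot as it stands.
- The arm moves only by the tool arm_command, never from a script. Its arguments are lists of equal length, an entry for each row: "fingers": the gripper command: -1 is fully open, 1 is shut, values between are in proportion; "travel": the shift along the tool's x, y, z in m, a list of three; "dr": the turn, a rotation vector about the tool's x, y, z in degrees, a list of three. In form: {"fingers": [fingers, ...], "travel": [[x, y, z], ...], "dr": [[wx, wy, wz], ...]}. A call has 1 to 8 rows; each row is the pose to reach, as a shift and turn from the pose commanded when the call began, along the tool's axes at that moment; what a row does not reach only later rows make up. A row lasts 1/12 s, in which the tool goes at most 41.7 mm and 7.16 degrees, less where a joint would pass 70% of its speed; a pose out of reach is approached as far as the arm can. A call with a gripper value outside its range is refused whole. The fingers move at their own pace and stop on an object; "squeeze" is the grip in N (left out, the last holds). Time passes only in rows, so rows that repeat a pose let the fingers close. It gives the time, the measured TCP pose, the force, the opening and the grip force at its end, in the units of the state.
- observe(): the state, without advancing time (a new reading comes with each control period).
- read_camera(name): name is "side" or "top"; returns a dict with "color" (480x640x3 uint8, blue, green, red), "z_map" (480x640 float32, m along the optical axis (not along the pixel's ray), 0 where there is no reading), "fx", "fy", "cx", "cy" (pixels), "R" (3x3) and "t" (3): a world point X has camera coordinates R X + t. Camera axes: x right, y down, z forward; pixel columns grow to the right and rows downward; lengths in m; the calibration is good to about 2 mm. A picture is of the moment at which its call begins.
- hand_in(): hands the job in; it is judged then, once.
The state is a dict: "time": time; "qpos": joint angles; "qvel": joint speeds; "joint_efforts": joint torques, N m; "tool_pos": TCP position; "tool_rot": TCP orientation; "contact_force": force on the tool from outside, world axes, zero at the start; "torque": the same for the moment, N m; "opening": finger opening in m; "grip_force": force on a finger pad.
Only numpy, scipy, OpenCV 4.12 (cv2) and the standard library are available. Lean on these libraries where they do the work, as an engineer would, in place of code of your own. Each camera call takes 0.05 s, during which the arm holds its last target. There are 200 camera calls.

## Working session

There is one attempt and no reset: what is moved stays moved. The work goes in short steps, Python scripts to look and compute and a tool call to move; the robot and the scene stay as the last step left them, time stands still between calls to the robot, and variables do not carry over. Pictures are saved under pics/ and viewed, at most 10 in all, crops included, and the job is handed in when it is done.

Besides the shell and the picture viewer there is one more tool, called after ">>>" by a JSON object that holds its "fn" and its "kwargs", one argument or row to a line. arm_command: Moves the arm, as the interface text tells. Its arguments: {"type":"object","properties":{"fingers":{"type":"array","items":{"type":"number"}},"travel":{"type":"array","items":{"type":"array","items":{"type":"number"}}},"dr":{"type":"array","items":{"type":"array","items":{"type":"number"}}},"squeeze":{"type":"number"}},"required":["fingers","travel","dr"]}

```bash
mkdir -p pics; python3 - <<'E'
from cell import *
import cv2,numpy as np,pickle
d={}
for n in("side","top"):
    c=read_camera(n); d[n]=c; cv2.imwrite(f"pics/{n}0.png",c["color"]); print(n,c["fx"],c["cx"],c["cy"],np.round(c["R"],3).tolist(),np.round(c["t"],3), (-c["R"].T@c["t"]).round(3))
pickle.dump(d,open("d0.pkl","wb"))
s=observe(); print(s)
E
```

```text
side 450.929989491022 321.76688363681694 235.38975989799073 [[0.694, 0.72, 0.004], [0.63, -0.604, -0.488], [-0.35, 0.341, -0.873]] [-0.281 -0.292  1.503] [ 0.905 -0.486  1.17 ]
top 483.58206964120865 317.38475650890376 235.40006185917474 [[0.014, -1.0, 0.0], [-0.986, -0.014, -0.164], [0.164, 0.002, -0.986]] [-0.059  0.492  1.448] [ 0.248 -0.056  1.509]
{'time': 0.1, 'qpos': array([-1.38003479e+00,  3.42656827e-01,  1.52492462e+00, -2.15147575e-05,
        1.27541968e+00, -1.45996791e-01]), 'qvel': array([ 0.00116953, -0.00189543, -0.00293421,  0.00020181, -0.00099468,
        0.0001146 ]), 'joint_efforts': array([ 1.65262820e-03, -4.32003307e+01, -2.44695371e+01,  7.18154199e-02,
        5.26594778e-02, -4.29363229e-05]), 'tool_pos': array([ 0.1734204 , -0.49513619,  0.22611141]), 'tool_rot': array([-3.14019616e+00, -1.84548838e-04,  3.36764480e-01]), 'contact_force': array([-0.09792584, -0.49654169,  0.52467122]), 'torque': array([-0.04456756, -0.02288703, -0.0215219 ]), 'grip_force': 0.0, 'opening': 0.09199835351216047}
```

View pics/side0.png

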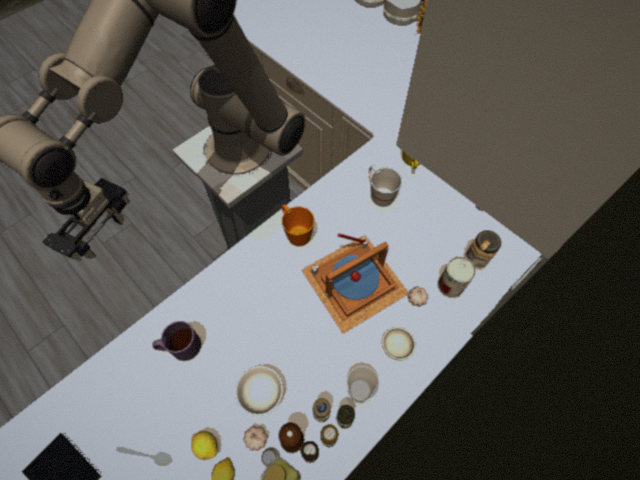

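View pics/top0.png

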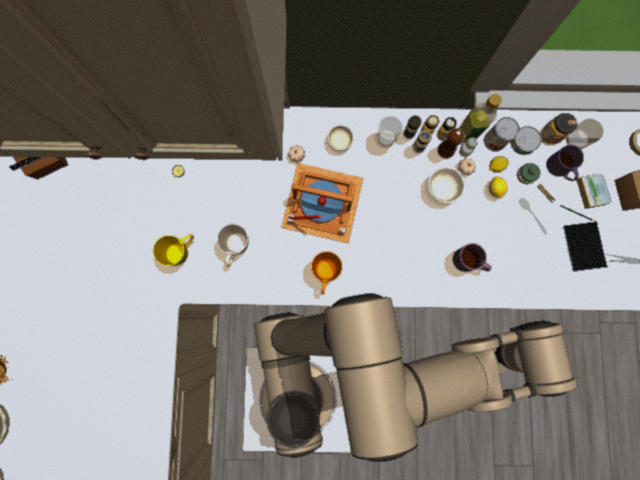

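Mug candidates (top view): white (234,240), yellow (171,250), orange (327,267), plain purple (470,257). The white one, on the left (+y) and opposite the purple one, fits; I'll confirm this in one enlarged crop.

```bash
cat > h.py <<'E'
import numpy as np,cv2,pickle
def ray(c,u,v):
    d=c["R"].T@np.array([(u-c["cx"])/c["fx"],(v-c["cy"])/c["fy"],1.]); return -c["R"].T@c["t"],d
def onz(c,u,v,z):
    o,d=ray(c,u,v); return o+d*(z-o[2])/d[2]
def two(a,ua,b,ub):
    o,d=ray(a,*ua);p,e=ray(b,*ub)
    s=np.linalg.lstsq(np.c_[d,-e],p-o,rcond=None)[0]
    A=o+s[0]*d;B=p+s[1]*e
    return (A+B)/2,np.linalg.norm(A-B)
def proj(c,X):
    q=c["R"]@np.asarray(X)+c["t"]; return np.array([c["fx"]*q[0]/q[2]+c["cx"],c["fy"]*q[1]/q[2]+c["cy"]])
E
python3 - <<'E'
from h import *
d=pickle.load(open("d0.pkl","rb"));S,T=d["side"],d["top"]
t=T["color"];s=S["color"]
a=cv2.resize(t[155:255,270:375],None,fx=3.8,fy=3.8,interpolation=cv2.INTER_CUBIC)   # 399x380
b=cv2.resize(s[225:335,297:412],None,fx=3.45,fy=3.45,interpolation=cv2.INTER_CUBIC)
e=cv2.resize(s[160:212,360:412],(210,210),interpolation=cv2.INTER_CUBIC)
g=cv2.resize(t[215:275,150:260],(385,210),interpolation=cv2.INTER_CUBIC)
im=np.zeros((600,800,3),np.uint8);im[:a.shape[0],:a.shape[1]]=a;im[:b.shape[0],400:400+b.shape[1]]=b
im[385:595,:210]=e;im[385:595,220:605]=g
cv2.imwrite("pics/crop1.png",im)
# mat mask: orange-ish cork
for n,c,(x0,x1,y0,y1) in(("top",T,(270,375,155,255)),("side",S,(297,415,225,340))):
    hsv=cv2.cvtColor(c["color"],cv2.COLOR_BGR2HSV)
    m=np.zeros(hsv.shape[:2],np.uint8)
    sub=hsv[y0:y1,x0:x1]; m[y0:y1,x0:x1]=((sub[...,1]>90)&(sub[...,0]<25)).astype(np.uint8)
    cs=max(cv2.findContours(m,0,1)[0],key=cv2.contourArea)
    r=cv2.approxPolyDP(cv2.convexHull(cs),5,True)[:,0]
    print(n,r.tolist()); print(np.round([onz(c,*p,0.004) for p in r],3).tolist())
print("white mug",onz(T,234,240,.05),"purple",onz(T,468,257,.05),"orange",onz(T,327,267,.05),two(T,(234,240),S,(384,186)))
E
```

```text
top [[297, 163], [362, 178], [347, 242], [282, 227]]
[[0.735, 0.017, 0.004], [0.688, -0.193, 0.004], [0.479, -0.146, 0.004], [0.524, 0.06, 0.004]]
side [[385, 242], [409, 293], [343, 332], [302, 270], [340, 234]]
[[0.582, 0.088, 0.004], [0.736, 0.017, 0.004], [0.688, -0.193, 0.004], [0.48, -0.15, 0.004], [0.472, 0.011, 0.004]]
white mug [0.47290405 0.20218755 0.05      ] purple [ 0.43090346 -0.51059348  0.05      ] orange [ 0.39428737 -0.08277819  0.05      ] (array([0.46971808, 0.19845708, 0.06490627]), np.float64(0.0027444854133929497))
```

View pics/crop1.png

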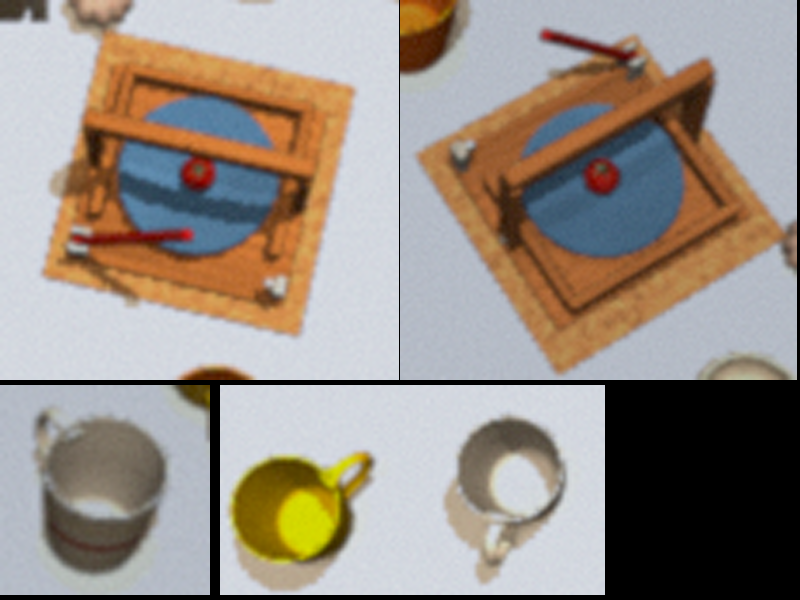

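The crop shows the white mug with a coloured stripe, so it is the striped mug. It stands on the left at y ≈ +0.20; the yellow, orange and plain purple ones are not it. The keeper hinges at the mug side, with its free end up at top (320,217) and side (338,235). Next I'll triangulate the handle and keeper.

```bash
python3 - <<'E'
from h import *
d=pickle.load(open("d0.pkl","rb"));S,T=d["side"],d["top"]
ft=lambda x,y:(x/3.8+270-.5,y/3.8+155-.5)
fs=lambda x,y:((x-400)/3.45+297-.5,y/3.45+225-.5)
c0=np.array([.6065,-.066,.004]);yaw=-.212
R=np.array([[np.cos(yaw),-np.sin(yaw),0],[np.sin(yaw),np.cos(yaw),0],[0,0,1]])
for n,a,b in(("handle+y",(90,119),(711,70)),("handle-y",(312,166),(500,180)),("hinge",(74,240),(632,55)),("end",(190,236),(544,35)),("catch",(277,288),(461,148)),("tomato",(198,174),(601,177))):
    X,e=two(T,ft(*a),S,fs(*b)); print(n,X.round(3),"gap",round(e,4),"carrier",(R.T@(X-c0)).round(3))
# red bar mask ends
for n,c,(x0,x1,y0,y1) in(("top",T,(285,325,205,225)),("side",S,(330,372,228,248))):
    h=cv2.cvtColor(c["color"],cv2.COLOR_BGR2HSV)[y0:y1,x0:x1]
    m=((h[...,0]<5)|(h[...,0]>172))&(h[...,1]>140)
    v,u=np.nonzero(m);k=u.argmin(),u.argmax();print(n,len(u),[(u[i]+x0,v[i]+y0) for i in k])
for q in(.6,.7,.8,.9,1.,1.1):
    p=c0+R@[-.077,.082-.152*np.cos(q),.028+.152*np.sin(q)];print(q,proj(T,p).round(1),proj(S,p).round(1))
print("cabinet edge",onz(T,283,155,.5))
m=[onz(T,283,155,z).round(2) for z in(.4,.6)];print(m)
E
```

```text
handle+y [0.625 0.022 0.13 ] gap 0.0024 carrier [-0.     0.09   0.126]
handle-y [ 0.585 -0.154  0.137] gap 0.009 carrier [-0.002 -0.091  0.133]
hinge [0.547 0.035 0.034] gap 0.0051 carrier [-0.08   0.086  0.03 ]
end [ 0.527 -0.058  0.157] gap 0.0009 carrier [-0.079 -0.009  0.153]
catch [ 0.51  -0.129  0.038] gap 0.0003 carrier [-0.081 -0.082  0.034]
tomato [ 0.605 -0.065  0.034] gap 0.0017 carrier [-0.002  0.001  0.03 ]
top 53 [(np.int64(289), np.int64(217)), (np.int64(320), np.int64(216))]
side 41 [(np.int64(339), np.int64(234)), (np.int64(364), np.int64(240))]
0.6 [331.2 221.3] [327.3 248.6]
0.7 [328.2 219.8] [330.4 244.8]
0.8 [324.8 218.2] [333.9 240.9]
0.9 [321.  216.7] [337.7 237. ]
1.0 [316.8 215.1] [341.8 233.2]
1.1 [312.2 213.5] [346.3 229.4]
cabinet edge [0.59215447 0.02402713 0.5       ]
[array([0.63, 0.03, 0.4 ]), array([0.56, 0.02, 0.6 ])]
```

```bash
python3 - <<'E'
from h import *
d=pickle.load(open("d0.pkl","rb"));S=d["side"]
for u,v in((405,140),(450,180),(500,205),(530,235)):
    z=S["z_map"][v,u];q=np.array([(u-S["cx"])/S["fx"],(v-S["cy"])/S["fy"],1])*z;print(u,v,(S["R"].T@(q-S["t"])).round(3))
E
cat >> h.py <<'E'
C0=np.array([.6065,-.066,.004]);YAW=-.212
RC=np.array([[np.cos(YAW),-np.sin(YAW),0],[np.sin(YAW),np.cos(YAW),0],[0,0,1]])
def to(s,carrier_pts,yaw):
    from scipy.spatial.transform import Rotation as Ro
    M=Ro.from_euler("xyz",s["tool_rot"]).as_matrix();G=Ro.from_euler("xyz",[np.pi,0,yaw]).as_matrix()
    print("tcp",s["tool_pos"].round(4),"in carrier",(RC.T@(s["tool_pos"]-C0)).round(4),"rot",s["tool_rot"].round(4),"F",s["contact_force"].round(1),"t",s["time"],"dr",np.degrees(Ro.from_matrix(M.T@G).as_rotvec()).round(2))
    for p in carrier_pts: print(p,"->",(M.T@(C0+RC@np.array(p)-s["tool_pos"])).round(4))
E
```

```text
405 140 [0.603 0.026 0.516]
450 180 [0.715 0.025 0.5  ]
500 205 [0.814 0.027 0.524]
530 235 [0.882 0.028 0.506]
```

>>> {"fn": "arm_command", "kwargs": {
  "fingers": [1, 1, 1, 1, 1, 1, 1, 1],
  "travel": [
    [0.031, -0.02, 0],
    [0.062, -0.04, 0],
    [0.093, -0.06, 0],
    [0.124, -0.08, 0],
    [0.155, -0.1, 0],
    [0.186, -0.12, 0],
    [0.217, -0.14, 0],
    [0.248, -0.16, 0]
  ],
  "dr": [
    [0, 0, 4],
    [0, 0, 8],
    [0, 0, 12],
    [0, 0, 16],
    [0, 0, 20],
    [0, 0, 24],
    [0, 0, 28],
    [0, 0, 31.5]
  ],
  "squeeze": 50
}}

```text
time: 0.77
tool_pos: [0.3553, -0.2608, 0.2266]
tool_rot: [-3.141, 0.0, -0.217]
contact_force: [0.5, -0.1, -0.1]
opening: 0.0429
grip_force: 0.0
```

```bash
python3 - <<'E'
from cell import *
from h import *
to(observe(),[[-.077,.021,.20],[-.077,.021,.155]],YAW)
E
```

```text
tcp [ 0.3553 -0.2608  0.2266] in carrier [-0.2046 -0.2433  0.2226] rot [-3.1414e+00  3.0000e-04 -2.1680e-01] F [ 0.5 -0.1 -0.1] t 0.7667 dr [-0.01  0.02 -0.27]
[-0.077, 0.021, 0.2] -> [ 0.1263 -0.2649  0.0226]
[-0.077, 0.021, 0.155] -> [ 0.1263 -0.2649  0.0676]
```

>>> {"fn": "arm_command", "kwargs": {
  "fingers": [1, 1, 1, 1, 1, 1, 1, 1],
  "travel": [
    [0.018, -0.037, 0],
    [0.036, -0.074, 0.003],
    [0.054, -0.111, 0.006],
    [0.072, -0.148, 0.01],
    [0.09, -0.185, 0.014],
    [0.108, -0.225, 0.018],
    [0.126, -0.265, 0.022],
    [0.126, -0.265, 0.022]
  ],
  "dr": [
    [0, 0, 0],
    [0, 0, 0],
    [0, 0, 0],
    [0, 0, 0],
    [0, 0, 0],
    [0, 0, 0],
    [0, 0, 0],
    [0, 0, 0]
  ]
}}

```text
time: 1.43
tool_pos: [0.5362, -0.0254, 0.2037]
tool_rot: [-3.139, 0.0, -0.209]
contact_force: [-0.2, -0.6, -0.5]
opening: 0.0008
grip_force: 0.0
```

```bash
python3 - <<'E'
from cell import *
from h import *
s=observe()
P=[]
for q in(.94,.8,.65,.5,.35,.22,.12):
    P.append([-.077,round(.082-.135*np.cos(q)+.019,4),round(.028+.135*np.sin(q)+.005/np.cos(q),4)])
P.append([-.077,-.034,.033]);P.append([-.077,-.045,.033])
to(s,P,YAW); print(s["opening"])
c=read_camera("side");cv2.imwrite("pics/a1.png",cv2.resize(c["color"][150:350,270:470],(600,600),interpolation=cv2.INTER_CUBIC))
E
```

```text
tcp [ 0.5362 -0.0254  0.2037] in carrier [-0.0773  0.0249  0.1997] rot [-3.1392e+00  1.0000e-04 -2.0940e-01] F [-0.2 -0.6 -0.5] t 1.4333 dr [-0.14  0.01  0.15]
[-0.077, np.float64(0.0214), np.float64(0.1455)] -> [0.0003 0.0036 0.0542]
[-0.077, np.float64(0.0069), np.float64(0.132)] -> [0.0003 0.0182 0.0676]
[-0.077, np.float64(-0.0065), np.float64(0.116)] -> [0.0002 0.0316 0.0836]
[-0.077, np.float64(-0.0175), np.float64(0.0984)] -> [0.0002 0.0427 0.1012]
[-0.077, np.float64(-0.0258), np.float64(0.0796)] -> [0.0002 0.051  0.1199]
[-0.077, np.float64(-0.0307), np.float64(0.0626)] -> [0.0002 0.0559 0.1369]
[-0.077, np.float64(-0.033), np.float64(0.0492)] -> [0.0002 0.0583 0.1503]
[-0.077, -0.034, 0.033] -> [0.0002 0.0593 0.1665]
[-0.077, -0.045, 0.033] -> [1.000e-04 7.030e-02 1.665e-01]
0.0007970183019851472
```

View pics/a1.png

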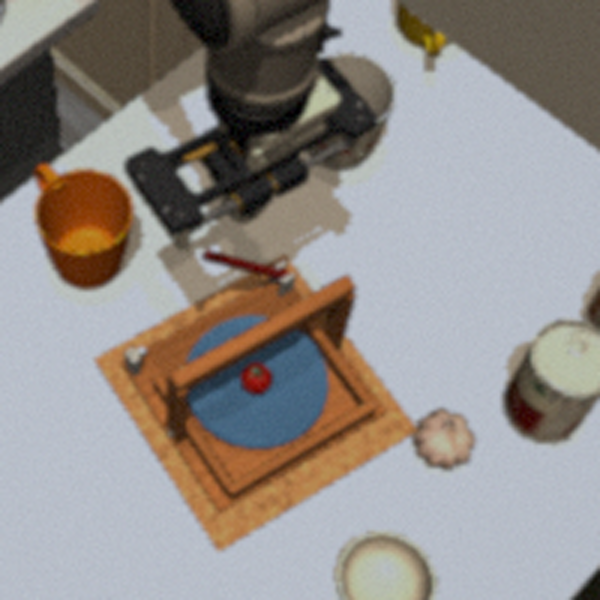

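The picture shows the closed gripper hovering over the keeper, whose free end is at (205,257). The carrier and tomato are undisturbed. Now I'll follow the arc down.

>>> {"fn": "arm_command", "kwargs": {
  "fingers": [1, 1, 1, 1, 1, 1, 1, 1],
  "travel": [
    [0, 0.002, 0.02],
    [0, 0.004, 0.04],
    [0, 0.006, 0.053],
    [0, 0.018, 0.068],
    [0, 0.027, 0.077],
    [0, 0.035, 0.088],
    [0, 0.043, 0.101],
    [0, 0.048, 0.112]
  ],
  "dr": [
    [0, 0, 0],
    [0, 0, 0],
    [0, 0, 0],
    [0, 0, 0],
    [0, 0, 0],
    [0, 0, 0],
    [0, 0, 0],
    [0, 0, 0]
  ]
}}

```text
time: 2.15
tool_pos: [0.5231, -0.0788, 0.0922]
tool_rot: [3.141, 0.0, -0.214]
contact_force: [0.5, 0.3, 0.3]
opening: 0.0005
grip_force: 0.1
```

```bash
python3 - <<'E'
from cell import *
from h import *
s=observe()
P=[]
for q in(.35,.22,.12):
    P.append([-.077,round(.082-.135*np.cos(q)+.019,4),round(.028+.135*np.sin(q)+.005/np.cos(q),4)])
P.append([-.077,-.04,.033])
to(s,P,YAW)
c=read_camera("side");cv2.imwrite("pics/a2.png",cv2.resize(c["color"][200:340,290:430],(600,600),interpolation=cv2.INTER_CUBIC))
E
```

```text
tcp [ 0.5231 -0.0788  0.0922] in carrier [-0.0789 -0.0301  0.0882] rot [ 3.1411e+00  2.0000e-04 -2.1440e-01] F [0.5 0.3 0.3] t 2.15 dr [ 0.03  0.01 -0.13]
[-0.077, np.float64(-0.0258), np.float64(0.0796)] -> [ 0.0019 -0.0043  0.0086]
[-0.077, np.float64(-0.0307), np.float64(0.0626)] -> [0.0019 0.0006 0.0256]
[-0.077, np.float64(-0.033), np.float64(0.0492)] -> [0.0019 0.0029 0.039 ]
[-0.077, -0.04, 0.033] -> [0.0019 0.0099 0.0552]
```

View pics/a2.png

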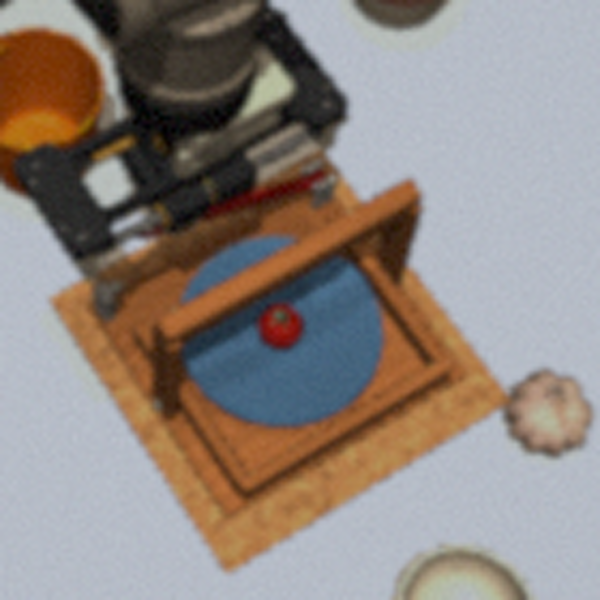

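The keeper is following under the fingers (red bar at ~(265,195)), and the tomato is in the middle of the dish. I'll press it home.

>>> {"fn": "arm_command", "kwargs": {
  "fingers": [1, 1, 1, 1, 1, 1, 1, 1],
  "travel": [
    [0.002, 0, 0.01],
    [0.002, 0.002, 0.022],
    [0.002, 0.005, 0.034],
    [0.002, 0.009, 0.042],
    [0.002, 0.012, 0.048],
    [0.002, 0.013, 0.053],
    [0.002, 0.013, 0.056],
    [0.002, 0.013, 0.057]
  ],
  "dr": [
    [0, 0, 0],
    [0, 0, 0],
    [0, 0, 0],
    [0, 0, 0],
    [0, 0, 0],
    [0, 0, 0],
    [0, 0, 0],
    [0, 0, 0]
  ]
}}

```text
time: 2.87
tool_pos: [0.5232, -0.0907, 0.0361]
tool_rot: [3.141, -0.001, -0.213]
contact_force: [-2.9, -1.4, 10.0]
opening: 0.0003
grip_force: 4.6
```

>>> {"fn": "arm_command", "kwargs": {
  "fingers": [1, 1, 1],
  "travel": [
    [0, 0, 0.001],
    [0, 0, 0.001],
    [0, 0, 0.001]
  ],
  "dr": [
    [0, 0, 0],
    [0, 0, 0],
    [0, 0, 0]
  ]
}}

```text
time: 3.12
tool_pos: [0.5233, -0.0907, 0.036]
tool_rot: [3.141, -0.001, -0.213]
contact_force: [-2.8, -1.8, 8.8]
opening: 0.0003
grip_force: 4.6
```

```bash
python3 - <<'E'
from cell import *
from h import *
to(observe(),[[-.077,-.045,.033]],YAW)
E
```

```text
tcp [ 0.5233 -0.0907  0.036 ] in carrier [-0.0762 -0.0416  0.032 ] rot [ 3.1406e+00 -1.4000e-03 -2.1250e-01] F [-2.8 -1.8  8.8] t 3.1167 dr [ 0.05 -0.08 -0.03]
[-0.077, -0.045, 0.033] -> [-0.0008  0.0034 -0.0009]
```

>>> {"fn": "arm_command", "kwargs": {
  "fingers": [1, 1, 1, 1, -1, -1, -1, -1],
  "travel": [
    [0, 0, -0.01],
    [0, 0, -0.045],
    [0, 0, -0.085],
    [0, 0, -0.125],
    [0.01, 0, -0.16],
    [0.04, -0.02, -0.164],
    [0.07, -0.042, -0.164],
    [0.076, -0.042, -0.164]
  ],
  "dr": [
    [0, 0, 0],
    [0, 0, 0],
    [0, 0, 0],
    [0, 0, 0],
    [0, 0, -7],
    [0, 0, -14],
    [0, 0, -21],
    [0, 0, -28]
  ]
}}

```text
time: 3.78
tool_pos: [0.6102, -0.0628, 0.2005]
tool_rot: [3.14, -0.006, 0.284]
contact_force: [-2.2, 0.3, 0.0]
opening: 0.0225
grip_force: 0.0
```

>>> {"fn": "arm_command", "kwargs": {
  "fingers": [-1, -1, -1, -1, -1, -1, -1, -1],
  "travel": [
    [0, 0, 0],
    [0, 0, 0],
    [0, 0, 0],
    [0, 0, 0],
    [0, 0, 0],
    [0, 0, 0],
    [0, 0, 0],
    [0, 0, 0]
  ],
  "dr": [
    [0, 0, -7],
    [0, 0, -14],
    [0, 0, -21],
    [0, 0, -28],
    [0, 0, -35],
    [0, 0, -42],
    [0, 0, -49],
    [0, 0, -56]
  ]
}}

```text
time: 4.45
tool_pos: [0.6061, -0.065, 0.1994]
tool_rot: [3.141, -0.0, 1.259]
contact_force: [0.1, -0.3, -0.6]
opening: 0.0758
grip_force: 0.0
```

```bash
python3 - <<'E'
from cell import *
from h import *
s=observe();to(s,[[0,0,.2],[0,0,.103]],YAW+np.pi/2);print(s["opening"],s["qpos"].round(2))
c=read_camera("side");pickle.dump(c,open("s2.pkl","wb"));cv2.imwrite("pics/a3.png",cv2.resize(c["color"][200:340,290:430],(600,600),interpolation=cv2.INTER_CUBIC))
E
```

```text
tcp [ 0.6061 -0.065   0.1994] in carrier [-0.0006  0.0009  0.1954] rot [ 3.141  -0.      1.2594] F [ 0.1 -0.3 -0.6] t 4.45 dr [ 0.04 -0.   -5.7 ]
[0, 0, 0.2] -> [-0.0008  0.0007 -0.0046]
[0, 0, 0.103] -> [-0.0008  0.0006  0.0924]
0.0757939351589378 [-0.23  0.52  1.32 -0.    1.3   0.08]
```

View pics/a3.png

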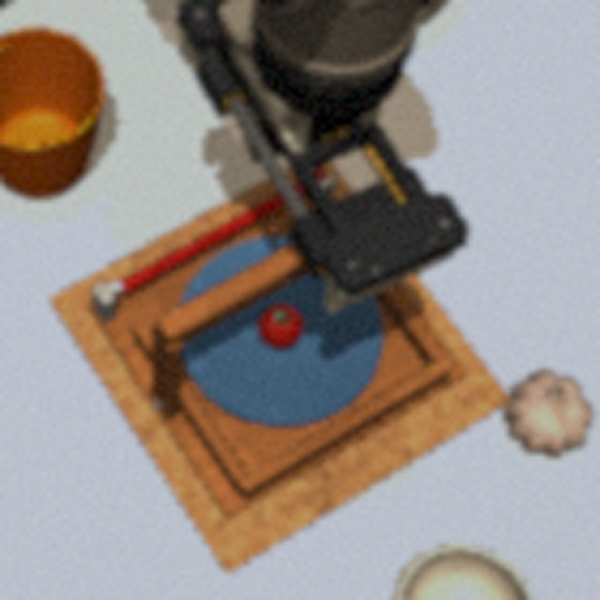

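The keeper is shut in the catch (red bar level, catch at (105,290)). The carrier hasn't moved and the tomato is in the middle. I'll descend to the handle.

>>> {"fn": "arm_command", "kwargs": {
  "fingers": [-1, -1, -1, -1, -1, -1, -1, -1],
  "travel": [
    [-0.001, 0.001, 0],
    [-0.001, 0.001, 0.01],
    [-0.001, 0.001, 0.03],
    [-0.001, 0.001, 0.05],
    [-0.001, 0.001, 0.07],
    [-0.001, 0.001, 0.085],
    [-0.001, 0.001, 0.092],
    [-0.001, 0.001, 0.092]
  ],
  "dr": [
    [0, 0, -3],
    [0, 0, -6],
    [0, 0, -6],
    [0, 0, -6],
    [0, 0, -6],
    [0, 0, -6],
    [0, 0, -6],
    [0, 0, -6]
  ]
}}

```text
time: 5.17
tool_pos: [0.6059, -0.0662, 0.1054]
tool_rot: [-3.139, -0.0, 1.356]
contact_force: [-0.5, 0.4, -0.5]
opening: 0.0917
grip_force: 0.0
```

>>> {"fn": "arm_command", "kwargs": {
  "fingers": [0.3, 0.4, 0.5, 0.6, 0.7, 0.8, 1, 1],
  "travel": [
    [0, 0, 0],
    [0, 0, 0],
    [0, 0, 0],
    [0, 0, 0],
    [0, 0, 0],
    [0, 0, 0],
    [0, 0, 0],
    [0, 0, 0]
  ],
  "dr": [
    [0, 0, 0],
    [0, 0, 0],
    [0, 0, 0],
    [0, 0, 0],
    [0, 0, 0],
    [0, 0, 0],
    [0, 0, 0],
    [0, 0, 0]
  ],
  "squeeze": 50
}}

```text
time: 5.83
tool_pos: [0.6067, -0.0665, 0.1068]
tool_rot: [3.141, 0.0, 1.358]
contact_force: [0.2, -0.1, 0.8]
opening: 0.0428
grip_force: 0.0
```

>>> {"fn": "arm_command", "kwargs": {
  "fingers": [1, 1, 1, 1, 1, 1],
  "travel": [
    [0, 0, 0],
    [0, 0, 0],
    [0, 0, 0],
    [0, 0, 0],
    [0, 0, 0],
    [0, 0, 0]
  ],
  "dr": [
    [0, 0, 0],
    [0, 0, 0],
    [0, 0, 0],
    [0, 0, 0],
    [0, 0, 0],
    [0, 0, 0]
  ]
}}

```text
time: 6.33
tool_pos: [0.6057, -0.0663, 0.1066]
tool_rot: [-3.139, 0.0, 1.358]
contact_force: [-5.3, 1.0, 2.4]
opening: 0.0155
grip_force: 50.0
```

>>> {"fn": "arm_command", "kwargs": {
  "fingers": [1, 1, 1, 1, 1, 1, 1, 1],
  "travel": [
    [0, 0, -0.001],
    [0, 0, -0.003],
    [0, 0, -0.006],
    [0, 0, -0.01],
    [0, 0, -0.015],
    [0, 0, -0.021],
    [0, 0, -0.028],
    [0, 0, -0.035]
  ],
  "dr": [
    [0, 0, 0],
    [0, 0, 0],
    [0, 0, 0],
    [0, 0, 0],
    [0, 0, 0],
    [0, 0, 0],
    [0, 0, 0],
    [0, 0, 0]
  ]
}}

```text
time: 7.0
tool_pos: [0.6068, -0.0665, 0.1426]
tool_rot: [3.141, 0.0, 1.358]
contact_force: [1.2, -0.0, -6.8]
opening: 0.0154
grip_force: 50.0
```

>>> {"fn": "arm_command", "kwargs": {
  "fingers": [1, 1, 1, 1, 1, 1, 1, 1],
  "travel": [
    [0, 0, -0.007],
    [0, 0, -0.014],
    [0, 0, -0.021],
    [0, 0, -0.028],
    [0, 0, -0.034],
    [0, 0, -0.039],
    [0, 0, -0.043],
    [0, 0, -0.045]
  ],
  "dr": [
    [0, 0, 0],
    [0, 0, 0],
    [0, 0, 0],
    [0, 0, 0],
    [0, 0, 0],
    [0, 0, 0],
    [0, 0, 0],
    [0, 0, 0]
  ]
}}

```text
time: 7.67
tool_pos: [0.6069, -0.0665, 0.1874]
tool_rot: [3.141, 0.0, 1.358]
contact_force: [-0.3, 0.7, -6.6]
opening: 0.0155
grip_force: 50.0
```

>>> {"fn": "arm_command", "kwargs": {
  "fingers": [1, 1, 1, 1],
  "travel": [
    [0, 0, 0],
    [0, 0, 0],
    [0, 0, 0],
    [0, 0, 0]
  ],
  "dr": [
    [0, 0, 0],
    [0, 0, 0],
    [0, 0, 0],
    [0, 0, 0]
  ]
}}

```text
time: 8.0
tool_pos: [0.6065, -0.0665, 0.1863]
tool_rot: [-3.141, 0.0, 1.358]
contact_force: [0.5, 0.3, -7.4]
opening: 0.016
grip_force: 50.0
```

```bash
python3 - <<'E'
from cell import *
from h import *
s=observe();to(s,[],YAW);print(s["opening"],s["grip_force"],s["torque"])
c=read_camera("side");cv2.imwrite("pics/a4.png",cv2.resize(c["color"][200:340,290:430],(600,600),interpolation=cv2.INTER_CUBIC))
E
```

```text
tcp [ 0.6065 -0.0665  0.1863] in carrier [ 1.000e-04 -4.000e-04  1.823e-01] rot [-3.1408e+00  1.0000e-04  1.3578e+00] F [ 0.5  0.3 -7.4] t 8.0 dr [-3.000e-02  4.000e-02  8.994e+01]
0.01597930709669184 49.997668862342834 [-0.02332439 -0.13113384 -0.00199355]
```

View pics/a4.png

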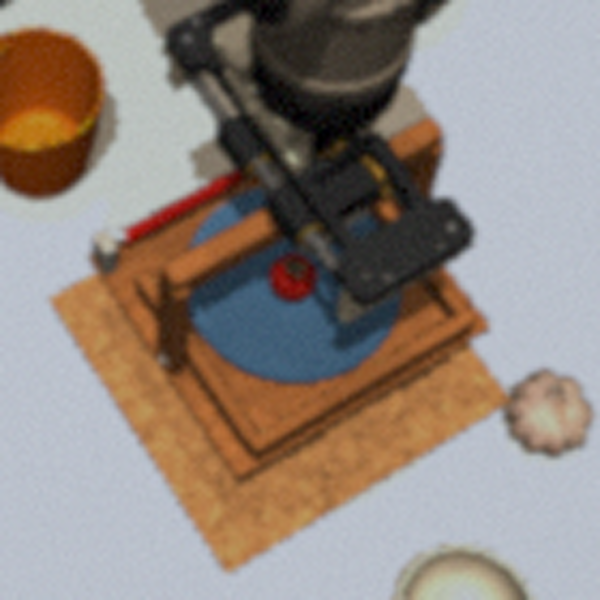

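The carrier is up and level, with the tomato at (293,278) in the middle of the dish and the keeper shut. Now the gentle quarter turn.

>>> {"fn": "arm_command", "kwargs": {
  "fingers": [1, 1, 1, 1, 1, 1, 1, 1],
  "travel": [
    [0, 0, 0],
    [0, 0, 0],
    [0, 0, 0],
    [0, 0, 0],
    [0, 0, 0],
    [0, 0, 0],
    [0, 0, 0],
    [0, 0, 0]
  ],
  "dr": [
    [0, 0, 0.2],
    [0, 0, 0.6],
    [0, 0, 1.2],
    [0, 0, 2],
    [0, 0, 3],
    [0, 0, 4.2],
    [0, 0, 5.6],
    [0, 0, 7.2]
  ]
}}

```text
time: 8.72
tool_pos: [0.6067, -0.0665, 0.1867]
tool_rot: [3.142, 0.0, 1.23]
contact_force: [-0.5, -0.3, -7.5]
opening: 0.0153
grip_force: 50.0
```

>>> {"fn": "arm_command", "kwargs": {
  "fingers": [1, 1, 1, 1, 1, 1, 1, 1],
  "travel": [
    [0, 0, 0],
    [0, 0, 0],
    [0, 0, 0],
    [0, 0, 0],
    [0, 0, 0],
    [0, 0, 0],
    [0, 0, 0],
    [0, 0, 0]
  ],
  "dr": [
    [0, 0, 1.8],
    [0, 0, 3.6],
    [0, 0, 5.4],
    [0, 0, 7.2],
    [0, 0, 9],
    [0, 0, 10.8],
    [0, 0, 12.6],
    [0, 0, 14.4]
  ]
}}

```text
time: 9.38
tool_pos: [0.6067, -0.0665, 0.1867]
tool_rot: [3.142, 0.0, 0.978]
contact_force: [0.4, 0.1, -7.4]
opening: 0.0156
grip_force: 50.0
```

>>> {"fn": "arm_command", "kwargs": {
  "fingers": [1, 1, 1, 1, 1, 1, 1, 1],
  "travel": [
    [0, 0, 0],
    [0, 0, 0],
    [0, 0, 0],
    [0, 0, 0],
    [0, 0, 0],
    [0, 0, 0],
    [0, 0, 0],
    [0, 0, 0]
  ],
  "dr": [
    [0, 0, 1.8],
    [0, 0, 3.6],
    [0, 0, 5.4],
    [0, 0, 7.2],
    [0, 0, 9],
    [0, 0, 10.8],
    [0, 0, 12.6],
    [0, 0, 14.4]
  ]
}}

```text
time: 10.05
tool_pos: [0.6067, -0.0665, 0.1867]
tool_rot: [3.142, 0.0, 0.727]
contact_force: [0.2, -0.7, -7.4]
opening: 0.0154
grip_force: 50.0
```

```bash
python3 - <<'E'
from cell import *
from h import *
s=observe();to(s,[],YAW);print(s["opening"],s["grip_force"],s["torque"])
c=read_camera("side");cv2.imwrite("pics/a5.png",cv2.resize(c["color"][200:340,290:430],(600,600),interpolation=cv2.INTER_CUBIC))
E
```

```text
tcp [ 0.6067 -0.0665  0.1867] in carrier [ 0.0003 -0.0004  0.1827] rot [3.1415e+00 1.0000e-04 7.2660e-01] F [ 0.2 -0.7 -7.4] t 10.05 dr [1.000e-02 0.000e+00 5.378e+01]
0.015438049408867192 49.996742606163025 [-0.02039494 -0.00774501  0.02997416]
```

View pics/a5.png

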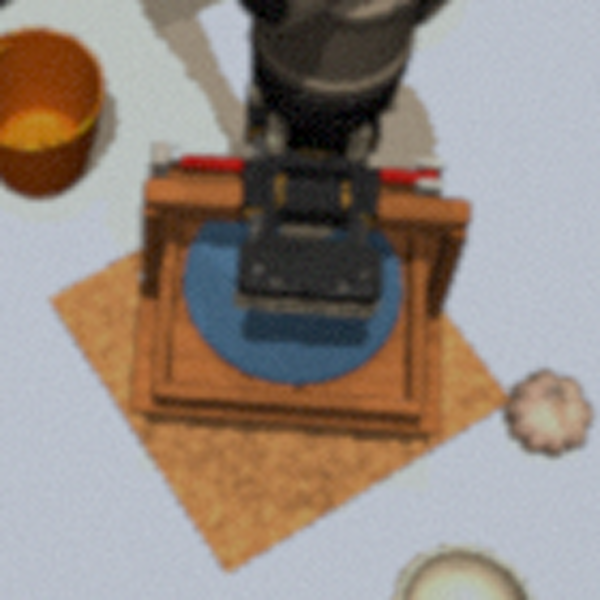

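The carrier is 36° turned and level, with the dish centred; the gripper hides the tomato. 54° remain.

>>> {"fn": "arm_command", "kwargs": {
  "fingers": [1, 1, 1, 1, 1, 1, 1, 1],
  "travel": [
    [0, 0, 0],
    [0, 0, 0],
    [0, 0, 0],
    [0, 0, 0],
    [0, 0, 0],
    [0, 0, 0],
    [0, 0, 0],
    [0, 0, 0]
  ],
  "dr": [
    [0, 0, 1.8],
    [0, 0, 3.6],
    [0, 0, 5.4],
    [0, 0, 7.2],
    [0, 0, 9],
    [0, 0, 10.8],
    [0, 0, 12.6],
    [0, 0, 14.4]
  ]
}}

```text
time: 10.77
tool_pos: [0.6067, -0.0665, 0.1867]
tool_rot: [3.142, 0.0, 0.476]
contact_force: [0.4, -0.6, -7.2]
opening: 0.0152
grip_force: 50.0
```

>>> {"fn": "arm_command", "kwargs": {
  "fingers": [1, 1, 1, 1, 1, 1, 1, 1],
  "travel": [
    [0, 0, 0],
    [0, 0, 0],
    [0, 0, 0],
    [0, 0, 0],
    [0, 0, 0],
    [0, 0, 0],
    [0, 0, 0],
    [0, 0, 0]
  ],
  "dr": [
    [0, 0, 1.8],
    [0, 0, 3.6],
    [0, 0, 5.4],
    [0, 0, 7.2],
    [0, 0, 9],
    [0, 0, 10.8],
    [0, 0, 12.6],
    [0, 0, 14.4]
  ]
}}

```text
time: 11.43
tool_pos: [0.6068, -0.0665, 0.1867]
tool_rot: [3.141, 0.0, 0.225]
contact_force: [-0.3, -0.3, -6.9]
opening: 0.0158
grip_force: 50.0
```

>>> {"fn": "arm_command", "kwargs": {
  "fingers": [1, 1, 1, 1, 1, 1, 1, 1],
  "travel": [
    [0, 0, 0],
    [0, 0, 0],
    [0, 0, 0],
    [0, 0, 0],
    [0, 0, 0],
    [0, 0, 0],
    [0, 0, 0],
    [0, 0, 0]
  ],
  "dr": [
    [0, 0, 1.8],
    [0, 0, 3.6],
    [0, 0, 5.4],
    [0, 0, 7.2],
    [0, 0, 9],
    [0, 0, 10.8],
    [0, 0, 12.6],
    [0, 0, 14.4]
  ]
}}

```text
time: 12.1
tool_pos: [0.6067, -0.0665, 0.1867]
tool_rot: [3.141, 0.0, -0.026]
contact_force: [0.0, 0.0, -7.0]
opening: 0.0162
grip_force: 50.0
```

>>> {"fn": "arm_command", "kwargs": {
  "fingers": [1, 1, 1, 1, 1, 1, 1, 1],
  "travel": [
    [0, 0, 0],
    [0, 0, 0],
    [0, 0, 0],
    [0, 0, 0],
    [0, 0, 0],
    [0, 0, 0],
    [0, 0, 0],
    [0, 0, 0]
  ],
  "dr": [
    [0, 0, 1.8],
    [0, 0, 3.6],
    [0, 0, 5.3],
    [0, 0, 6.9],
    [0, 0, 8.3],
    [0, 0, 9.4],
    [0, 0, 10.2],
    [0, 0, 10.6]
  ]
}}

```text
time: 12.77
tool_pos: [0.6067, -0.0665, 0.1867]
tool_rot: [3.141, -0.0, -0.21]
contact_force: [-0.3, 1.1, -6.1]
opening: 0.0155
grip_force: 50.0
```

>>> {"fn": "arm_command", "kwargs": {
  "fingers": [1, 1, 1, 1, 1, 1, 1, 1],
  "travel": [
    [0, 0, 0],
    [0, 0, 0],
    [0, 0, 0],
    [0, 0, 0],
    [0, 0, 0],
    [0, 0, 0],
    [0, 0, 0],
    [0, 0, 0]
  ],
  "dr": [
    [0, 0, 0],
    [0, 0, 0],
    [0, 0, 0],
    [0, 0, 0],
    [0, 0, 0],
    [0, 0, 0],
    [0, 0, 0],
    [0, 0, 0]
  ]
}}

```text
time: 13.43
tool_pos: [0.6068, -0.0665, 0.1867]
tool_rot: [3.142, -0.0, -0.209]
contact_force: [0.0, 0.0, -7.1]
opening: 0.0158
grip_force: 50.0
```

```bash
python3 - <<'E'
from cell import *
from h import *
s=observe();to(s,[],YAW);print(s["opening"],s["grip_force"],s["torque"])
c=read_camera("side");t=read_camera("top");pickle.dump((c,t),open("s5.pkl","wb"))
z=lambda i:cv2.resize(i,(400,400),interpolation=cv2.INTER_CUBIC)
cv2.imwrite("pics/a6.png",np.hstack([z(c["color"][180:330,280:430]),z(t["color"][150:260,265:375])]))
E
```

```text
tcp [ 0.6068 -0.0665  0.1867] in carrier [ 0.0004 -0.0004  0.1827] rot [ 3.1415e+00 -1.0000e-04 -2.0950e-01] F [ 0.   0.  -7.1] t 13.4333 dr [ 0.   -0.    0.14]
0.0158103912408471 49.99768137931824 [ 0.0112819   0.04948652 -0.0107803 ]
```

View pics/a6.png

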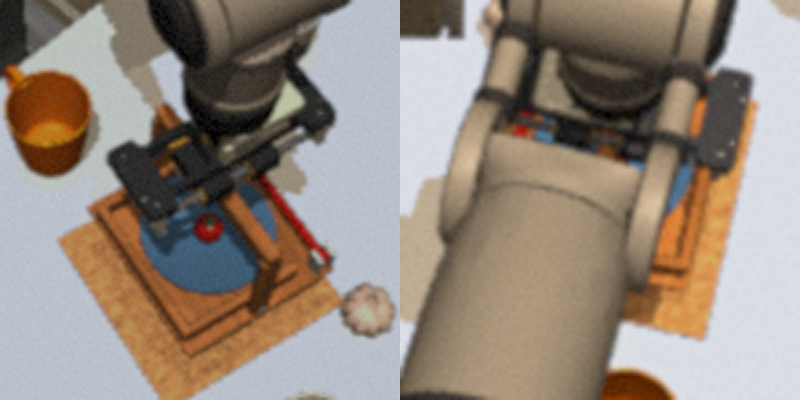

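The carrier is a quarter turn round and square to the mat, with the keeper shut and facing the striped mug's side (+y). The tomato is at (208,228) in the dish's middle. After a short settle and a numeric check of the tomato, I'll hand in.

>>> {"fn": "arm_command", "kwargs": {
  "fingers": [1, 1, 1, 1, 1, 1, 1, 1],
  "travel": [
    [0, 0, 0],
    [0, 0, 0],
    [0, 0, 0],
    [0, 0, 0],
    [0, 0, 0],
    [0, 0, 0],
    [0, 0, 0],
    [0, 0, 0]
  ],
  "dr": [
    [0, 0, 0],
    [0, 0, 0],
    [0, 0, 0],
    [0, 0, 0],
    [0, 0, 0],
    [0, 0, 0],
    [0, 0, 0],
    [0, 0, 0]
  ]
}}

```text
time: 14.2
tool_pos: [0.6068, -0.0665, 0.1867]
tool_rot: [3.142, -0.0, -0.21]
contact_force: [0.3, 0.0, -6.8]
opening: 0.0158
grip_force: 50.0
```

```bash
python3 - <<'E'
from cell import *
from h import *
for k in range(2):
    c=read_camera("side");x0,y0=340,250
    h=cv2.cvtColor(c["color"],cv2.COLOR_BGR2HSV)[y0:285,x0:374]
    m=(((h[...,0]<6)|(h[...,0]>172))&(h[...,1]>150)).astype(np.uint8)
    n,l,st,ce=cv2.connectedComponentsWithStats(m);i=1+st[1:,4].argmax()
    X=onz(c,*(ce[i]+[x0,y0]),.113);print(st[i],X.round(4),(X-observe()["tool_pos"]).round(4))
if np.hypot(*(X-observe()["tool_pos"])[:2])<.012: print(hand_in())
E
```

```text
[13 10 11 11 64] [ 0.61  -0.069  0.113] [ 0.0033 -0.0026 -0.0737]
[13 11 11 10 62] [ 0.6108 -0.0694  0.113 ] [ 0.004  -0.0029 -0.0737]
the job is handed in; nothing more can be done
None
```

I've handed the job in: the keeper is snapped shut and the carrier is held level and still about 8 cm above the mat, a quarter turn round with its keeper side facing the striped mug, and the tomato measured about 5 mm from the grip axis over the dish's middle; the hand-in returned no verdict.

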